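# Find the solid tappet by weight and show it to the reader

## Robot

A 6-joint arm with a two-finger parallel gripper is mounted at the origin on the work surface. World frame = base frame: x ahead of the robot, y to its left, z up, the work surface at z = 0. Lengths are in m, angles in degrees, forces in N, time in s.
With the tool pointing down it reaches from about 0.4 to 0.825 m from the base axis. Payload 7 kg.
Tool frame: the origin (TCP) lies at the centre of the arm's flange, where the gripper is bolted on; the fingertips stand 178 mm ahead of it and the grasp point (between the pads) lies 159 mm ahead of it (tip_reach is the distance from the TCP to the fingertips, in m); z points along the fingers, y is the line along which they close (so a half turn about z gives the same grasp; the last joint's range is limited). The gripper opens to 88 mm and grips with 3 to 60 N. Pads are 19 mm wide; open, the fingers measure 130 mm over their backs; the gripper's body (78 mm by 193 mm) begins 47 mm behind the grasp point.
Start: joints at [-49.899, 20.546, 0.682, 0, -70.136, -16.507], TCP at [0.27, -0.619, 0.405] pointing down, gripper open.
Joint ranges: [-176.03, 176.03], [-82.01, 121.73], [-58.28, 71.71], [-173.87, 95.51], [-174.79, -0.11], [-173.66, 173.66]. Speed limits (degrees/s): [136.94, 136.94, 172.46, 180, 180, 180].

## Interface

Orientations are given as [roll, pitch, yaw] about the fixed x, y, z axes, in that order (R = Rz(yaw) Ry(pitch) Rx(roll)).
In Python, from plant import * gives the robot as it stands.
- The arm moves only by the shell command python3 -m handwheel 'ROWS'. ROWS is JSON, a list of rows, each a list of 7 numbers: the opening, from -1 (shut) to 1 (fully open), then the shift along the tool's x, y, z as a fraction of full scale, then the turn, a rotation vector about the tool's x, y, z as a fraction of full scale. A call has 1 to 5 rows; each row shifts and turns the commanded pose from where the row before left it, along the tool's axes as they then stand; what a row does not reach is not made up. Full scale, the value 1, is 0.025 m for a shift and 6 degrees for a turn. A row lasts 1/8 s, in which the tool goes at most 62.5 mm and 10.7 degrees, less where a joint would pass 70% of its speed; a pose out of reach is approached as far as the arm can. A call with a number of a shift or a turn outside -1 to 1 is refused whole. A call with a gripper value outside its range is refused whole. The fingers move at their own pace and stop on an object; the grip force is fixed at half the most. Time passes only in rows, so rows that do not move let the fingers close. It gives the time, the measured TCP pose, the force, the opening and the grip force at its end, in the units of the state.
- get_obs(): the state, without advancing time (a new reading comes with each control period).
- snapshot(name): name is "scene" or "side" or "wrist"; returns a dict with "color" (480x640x3 uint8, red, green, blue), "fx", "fy", "cx", "cy" (pixels), "k1" (the pictures are not rectified: a ray, as slopes to the right and down, at radius r is drawn at 1 + k1 r^2 times it, then the intrinsics apply), "R" (3x3) and "t" (3): a world point X has camera coordinates R X + t; the wrist camera has in their place "tool_from_camera" (4x4, takes a point from camera to tool coordinates, whose origin is the TCP and whose axes are the flange's). Camera axes: x right, y down, z forward; pixel columns grow to the right and rows downward; lengths in m; the calibration is good to about 2 mm. A picture is of the moment at which its call begins: read the wrist's pose just before it. There is no depth.
- close_job(): hands the job in; it is judged then, once.
The state is a dict: "clock": time; "joint_pos": joint angles; "qvel": joint speeds; "tau": joint torques, N m; "tool_pos": TCP position; "orientation": TCP orientation; "force": force on the tool from outside, world axes, zero at the start; "moment": the same for the moment, N m; "opening": finger opening in m; "gripper_force": force on a finger pad.
Only numpy, scipy, OpenCV 4.12 (cv2) and the standard library are available. Lean on these libraries where they do the work, as an engineer would, in place of code of your own. Each camera call takes 0.05 s, during which the arm holds its last target. There are 200 camera calls.

## Task

One of the two like-looking steel tappets in the rack is solid and the other hollow: heft them one after the other, lift the one in the robot's left nest about 5 cm clear of the rack, set it back in its nest, then lift the one in the right nest as high, and judge by force which is heavier. Then hold the heavier one upright and still, centred over the reader's round window with its foot some 4 to 10 cm above the glass and not touching it, while the lighter one stands in the rack; the program finishes still holding it there. Do not drop a tappet and do not disturb the can, the nozzle holder or the spanner.

Things in the scene. Friction and masses are not known exactly. Their poses are not given: they have to be found in the camera images.
- tappet_p_center (a point): centre (half-way up, on the axis) of one of two outwardly identical upright steel tappets, 64 mm tall, round: foot flange 44 mm across, 8 mm high; above it a plain cylinder 36 mm across up to 60 mm (grip here), then a bevel. Stands in either nest. One is solid, one hollow: 0.2 to 0.75 kg, differing by at least 0.15 kg; the names do not tell which
- tappet_q_center (a point): centre (half-way up, on the axis) of one of two outwardly identical upright steel tappets, 64 mm tall, round: foot flange 44 mm across, 8 mm high; above it a plain cylinder 36 mm across up to 60 mm (grip here), then a bevel. Stands in either nest. One is solid, one hollow: 0.2 to 0.75 kg, differing by at least 0.15 kg; the names do not tell which
- rack: fixed aluminium rack plate, 100 (x) x 220 (y) x 22 mm high, origin at the centre of its underside on the bench; its y axis runs along the row of nests, towards the robot's left (turned by up to 0.45 rad from it), and its x axis away from the robot
- nest_left (a point): centre of the flat floor of the rack's left nest (the robot's left, +y), a round recess 51 mm across and 8 mm deep; its floor is 14 mm above the bench, 60 mm from the rack's centre along the rack's y axis. Axes as the rack's
- nest_right (a point): the same for the right nest, 60 mm from the rack's centre towards -y
- reader_window (a point): centre of the round glass window (60 mm across, white rim) in the flat top of the underside reader, a fixed black box with an aluminium top, 130 x 110 x 50 mm; z points up, and the window is 50 mm above the bench. Rack and reader may stand on either side, left or right
- reader: the reader itself; origin at the centre of its underside, the window is straight above it
- can: closed can, 68 mm across and 100 mm tall, standing at the back of the bench; origin at the centre of its underside (bystander, leave alone)
- nozzle: dark stepped nozzle holder with a thin tip, 40 mm across and 85 mm tall, standing at the back of the bench; origin at the centre of its underside (bystander, leave alone)
- spanner: spanner, 180 mm long, lying at the back of the bench (bystander, leave alone)
There are look-alikes about, which are no part of the job. Leave any red or yellow look-alike of the part that bears tappet_q_center alone. There is more than one size of the reader; the job needs the largest.

How it is judged (in metres and radians):
On the way, in this order (a step that is already met when the one before it is completed fails the run):
1. the tappet from the left nest is held up clear of the rack, its foot at least 25 mm above the nest floor, while the other stands in the right nest (((z of tappet_p_center in the frame of rack above 0.071 m and contact force between tappet_p and the fingers above 2 N and contact force between tappet_p and rack below 0.1 N and contact force between tappet_p and reader below 0.1 N and horizontal distance between tappet_q_center and nest_right below 0.008 m and z of tappet_q_center in the frame of nest_right below 0.036 m and angle between tappet_q_center's own z axis and vertical below 0.1 rad) or (z of tappet_q_center in the frame of rack above 0.071 m and contact force between tappet_q and the fingers above 2 N and contact force between tappet_q and rack below 0.1 N and contact force between tappet_q and reader below 0.1 N and horizontal distance between tappet_p_center and nest_right below 0.008 m and z of tappet_p_center in the frame of nest_right below 0.036 m and angle between tappet_p_center's own z axis and vertical below 0.1 rad))), for 0.2 s.
2. the tappet from the right nest is held up likewise, while the other stands back in the left nest (((z of tappet_p_center in the frame of rack above 0.071 m and contact force between tappet_p and the fingers above 2 N and contact force between tappet_p and rack below 0.1 N and contact force between tappet_p and reader below 0.1 N and horizontal distance between tappet_q_center and nest_left below 0.008 m and z of tappet_q_center in the frame of nest_left below 0.036 m and angle between tappet_q_center's own z axis and vertical below 0.1 rad) or (z of tappet_q_center in the frame of rack above 0.071 m and contact force between tappet_q and the fingers above 2 N and contact force between tappet_q and rack below 0.1 N and contact force between tappet_q and reader below 0.1 N and horizontal distance between tappet_p_center and nest_left below 0.008 m and z of tappet_p_center in the frame of nest_left below 0.036 m and angle between tappet_p_center's own z axis and vertical below 0.1 rad))), for 0.2 s.
At the end, for the whole second after the job is handed in: The solid tappet is held still by the fingers, upright within 0.2 rad, axis within 25 mm of the window's centre, foot 15 to 130 mm above the glass, touching nothing else; the hollow one (under 4.4 N on the rack; the solid one weighs more) stands released, upright and fully down in a nest (linear speed of each of tappet_p, tappet_q below 0.02 m/s and ((horizontal distance between tappet_p_center and reader_window below 0.025 m and z of tappet_p_center in the frame of reader_window between 0.047 and 0.162 m and angle between tappet_p_center's own z axis and vertical below 0.2 rad and contact force between tappet_p and the fingers above 2 N and contact force between tappet_p and reader below 0.1 N and contact force between tappet_p and tappet_q below 0.1 N and ((horizontal distance between tappet_q_center and nest_left below 0.008 m and z of tappet_q_center in the frame of nest_left below 0.036 m and angle between tappet_q_center's own z axis and vertical below 0.1 rad) or (horizontal distance between tappet_q_center and nest_right below 0.008 m and z of tappet_q_center in the frame of nest_right below 0.036 m and angle between tappet_q_center's own z axis and vertical below 0.1 rad)) and contact force between tappet_q and the fingers below 0.1 N and contact force between tappet_q and rack below 4.4 N) or (horizontal distance between tappet_q_center and reader_window below 0.025 m and z of tappet_q_center in the frame of reader_window between 0.047 and 0.162 m and angle between tappet_q_center's own z axis and vertical below 0.2 rad and contact force between tappet_q and the fingers above 2 N and contact force between tappet_q and reader below 0.1 N and contact force between tappet_q and tappet_p below 0.1 N and ((horizontal distance between tappet_p_center and nest_left below 0.008 m and z of tappet_p_center in the frame of nest_left below 0.036 m and angle between tappet_p_center's own z axis and vertical below 0.1 rad) or (horizontal distance between tappet_p_center and nest_right below 0.008 m and z of tappet_p_center in the frame of nest_right below 0.036 m and angle between tappet_p_center's own z axis and vertical below 0.1 rad)) and contact force between tappet_p and the fingers below 0.1 N and contact force between tappet_p and rack below 4.4 N))); the arm keeps its last pose, push and grip.
It fails at once if a tappet is dropped from more than about 25 mm ((linear speed of tappet_p above 0.7 m/s and contact force between tappet_p and the fingers below 0.1 N) or (linear speed of tappet_q above 0.7 m/s and contact force between tappet_q and the fingers below 0.1 N)).
It fails at once if a tappet touches the reader (contact force between any of tappet_p, tappet_q and reader above 1 N).
It fails at once if a bystander is moved more than 20 mm (distance of any of can, nozzle, spanner from where it was at the start of the episode above 0.02 m).
It also fails if it takes over 70 s, if anything falls off the work surface, if the arm or the gripper's body presses on something with over 40 N, if the wrist force passes 120 N, or if a joint passes its speed limit or range.

## Working session

There is one attempt and no reset: what is moved stays moved. The work goes in short steps, Python scripts to look and compute and a shell command to move; the robot and the scene stay as the last step left them, time stands still between calls to the robot, and variables do not carry over. Pictures are saved under pics/ and viewed, at most 10 in all, crops included, and the job is handed in when it is done.

```bash
mkdir -p pics; cat > h.py <<'E'
from plant import *
import numpy as np, cv2
from scipy.spatial.transform import Rotation as Ro
def save(n,f):
    s=snapshot(n); cv2.imwrite('pics/'+f+'.png',s['color'][:,:,::-1]); return s
def K(s): return np.array([[s['fx'],0,s['cx']],[0,s['fy'],s['cy']],[0,0,1]]),np.array([s['k1'],0,0,0.])
def cam(s,o=None):
    if 'R' in s: return np.array(s['R']),np.array(s['t'])
    T=np.eye(4);T[:3,:3]=Ro.from_euler('xyz',o['orientation'],degrees=True).as_matrix();T[:3,3]=o['tool_pos']
    M=np.linalg.inv(T@np.array(s['tool_from_camera'])); return M[:3,:3],M[:3,3]
def px2w(s,uv,z,o=None):
    k,d=K(s);R,t=cam(s,o)
    n=cv2.undistortPoints(np.array(uv,float).reshape(-1,1,2),k,d).reshape(-1,2)
    r=np.c_[n,np.ones(len(n))]@R; c=-R.T@t
    return c+r*((z-c[2])/r[:,2])[:,None]
def w2px(s,X,o=None):
    k,d=K(s);R,t=cam(s,o)
    return cv2.projectPoints(np.array(X,float).reshape(-1,3),cv2.Rodrigues(R)[0],t,k,d)[0].reshape(-1,2)
E
python3 - <<'E'
from h import *
import pickle
o=get_obs();print(o)
a=save('scene','scene');b=save('side','side');pickle.dump((a,b),open('s.pkl','wb'))
for s in(a,b):print({k:v for k,v in s.items() if k!='color'})
E
```

```text
{'clock': 0.0, 'joint_pos': array([-4.98998985e+01,  2.05912782e+01,  6.34824986e-01, -1.99132665e-02,
       -7.01377073e+01, -1.65075011e+01]), 'qvel': array([ 0.10152902, -0.06004084, -0.06770915,  0.03065796,  0.11561121,
       -0.0717542 ]), 'tau': array([-1.62929398e-03, -5.82717812e+01,  2.93046552e+01,  6.99687481e+00,
        6.84214581e-03, -1.89465595e-04]), 'tool_pos': array([ 0.2700825 , -0.61839894,  0.40373286]), 'orientation': array([ 1.79904401e+02, -8.80912476e-03, -1.56414173e+02]), 'force': array([-0.44112649,  0.21760871,  0.20523324]), 'moment': array([ 0.01369329,  0.01552776, -0.01216809]), 'gripper_force': 0.0, 'opening': 0.08754774959964495}
{'fx': 528.5398891213586, 'fy': 528.5398891213586, 'cx': 329.05656068268456, 'cy': 228.58426239285623, 'k1': -0.14436137994441964, 'R': array([[ 4.27435415e-01,  9.04045809e-01, -3.75093527e-04],
       [ 5.74667522e-01, -2.72024677e-01, -7.71854788e-01],
       [-6.97894121e-01,  3.29702518e-01, -6.35798746e-01]]), 't': array([-0.25136017, -0.25030855,  1.30811914])}
{'fx': 533.1308214628624, 'fy': 533.1308214628624, 'cx': 312.0928645320236, 'cy': 244.8760664213309, 'k1': -0.0765884364325193, 'R': array([[-0.99844911, -0.05540368, -0.00545929],
       [-0.03778519,  0.74640932, -0.66441358],
       [ 0.04088582, -0.66317686, -0.74734517]]), 't': array([0.53983624, 0.05113627, 0.95413806])}
```

View pics/scene.png

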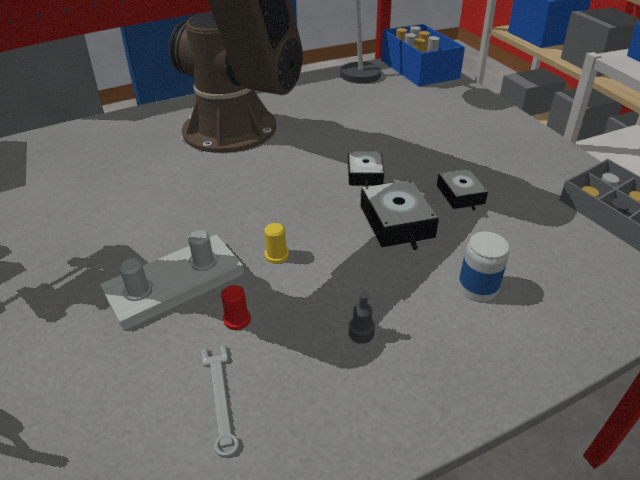

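View pics/side.png

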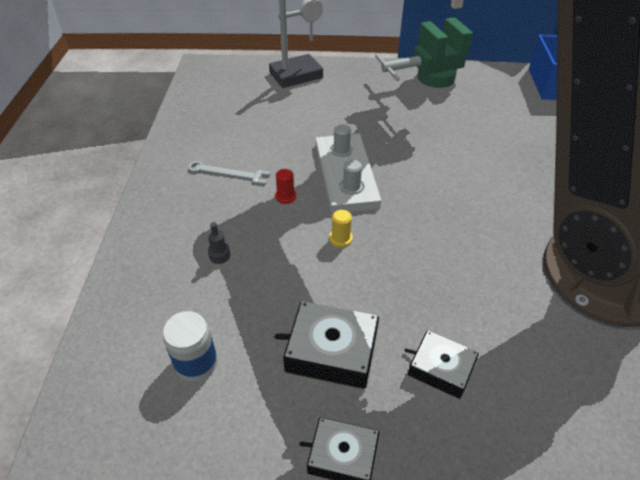

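The scene picture shows the rack at lower left, with its left nest's tappet top near (200,235) and the right one near (132,264). The big reader's window is at (399,201). In the side picture the tops are near (353,165) and (342,129), and the window is at (333,334). A red and a yellow decoy stand close to the rack.

```bash
python3 - <<'E'
from h import *
import pickle
a,b=pickle.load(open('s.pkl','rb'))
np.set_printoptions(precision=4,suppress=True)
print(px2w(a,[(200,235),(132,264)],.078),px2w(b,[(353,165),(342,129)],.078))
print(px2w(a,[(399,201)],.05),px2w(b,[(333,334)],.05))
print('reader small',px2w(a,[(366,161),(463,182)],.04))
print('decoys z.064',px2w(a,[(275,228),(233,291)],.064),px2w(b,[(342,214),(285,173)],.064))
print('nozzle',px2w(a,[(363,298)],.085),'can',px2w(a,[(487,243)],.1))
ims=[cv2.resize(a['color'][220:330,90:260],None,fx=3,fy=3,interpolation=2),cv2.resize(b['color'][115:220,305:390],None,fx=3.14,fy=3.14,interpolation=2)]
h=min(i.shape[0] for i in ims)
cv2.imwrite('pics/rack.png',np.hstack([i[:h] for i in ims])[:,:,::-1])
E
```

```text
[[ 0.4727 -0.1821  0.078 ]
 [ 0.4956 -0.2994  0.078 ]] [[ 0.4706 -0.1839  0.078 ]
 [ 0.494  -0.3     0.078 ]]
[[0.5009 0.1863 0.05  ]] [[0.4981 0.1842 0.05  ]]
reader small [[0.3375 0.2049 0.04  ]
 [0.4893 0.3456 0.04  ]]
decoys z.064 [[ 0.4926 -0.0574  0.064 ]
 [ 0.6054 -0.168   0.064 ]] [[ 0.4894 -0.0619  0.064 ]
 [ 0.6029 -0.1698  0.064 ]]
nozzle [[ 0.718  -0.0079  0.085 ]] can [[0.7116 0.2161 0.1   ]]
```

View pics/rack.png

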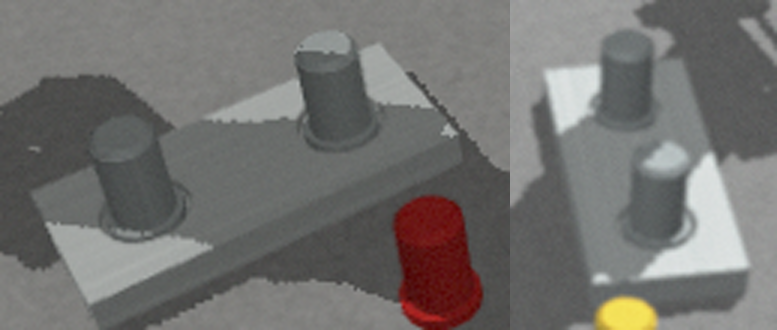

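The crop shows both tappets upright in their nests, and the gap between the two measured tops is 119 mm, which matches the 120 mm given. The current yaw closes the fingers roughly along the row and clears everything. I'm going above the left tappet.

```bash
for i in 1 2 3; do python3 -m handwheel '[[1,-0.957,0.849,0,0,0,0],[1,-0.957,0.849,0,0,0,0],[1,-0.957,0.849,0,0,0,0],[1,-0.957,0.849,0,0,0,0],[1,-0.957,0.849,0,0,0,0]]'; done; python3 -m handwheel '[[1,0,0,0,0,0,0],[1,0,0,0,0,0,0]]'
cat >> h.py <<'E'
def go(x,y,z):
    o=get_obs();R=Ro.from_euler('xyz',o['orientation'],degrees=True).as_matrix()
    print('pos',o['tool_pos'].round(4),o['orientation'].round(2),'F',o['force'].round(2),'open',round(o['opening'],4),'t',o['clock'])
    print('units',(R.T@(np.array([x,y,z])-o['tool_pos'])/.025).round(3))
E
python3 - <<'E'
from h import *
go(.4717,-.183,.214)
o=get_obs();s=save('wrist','w1')
print(w2px(s,[[.4717,-.183,.078],[.495,-.2997,.078]],o),s['tool_from_camera'])
E
```

```text
clock: 0.72
tool_pos: [0.3376, -0.4724, 0.4043]
orientation: [180.0, -0.0, -156.4]
force: [0.9, 0.3, 0.2]
opening: 0.0882
gripper_force: 0.0
clock: 1.35
tool_pos: [0.4046, -0.3272, 0.4044]
orientation: [180.0, -0.0, -156.4]
force: [1.0, 0.6, -0.0]
opening: 0.0879
gripper_force: 0.0
clock: 1.98
tool_pos: [0.4717, -0.1821, 0.4044]
orientation: [180.0, -0.0, -156.4]
force: [-0.0, 0.1, 0.4]
opening: 0.0876
gripper_force: 0.0
clock: 2.22
tool_pos: [0.4714, -0.1831, 0.4044]
orientation: [180.0, -0.0, -156.4]
force: [-0.2, -0.4, 0.1]
opening: 0.0876
gripper_force: 0.0
pos [ 0.4714 -0.1831  0.4044] [ 1.7998e+02 -3.0000e-02 -1.5638e+02] F [-0.16 -0.39  0.09] open 0.0876 t 2.225
units [-1.600e-02 -2.000e-03  7.617e+00]
[[313.80311475 224.30438536]
 [185.30294879 197.11684096]] [[-2.73135120e-04 -9.62082758e-01 -2.72757570e-01  7.37572682e-02]
 [ 9.99999918e-01 -3.44433350e-04  2.13516674e-04  2.55006211e-04]
 [-2.99367514e-04 -2.72757489e-01  9.62082773e-01  2.04962339e-02]
 [ 0.00000000e+00  0.00000000e+00  0.00000000e+00  1.00000000e+00]]
```

View pics/w1.png

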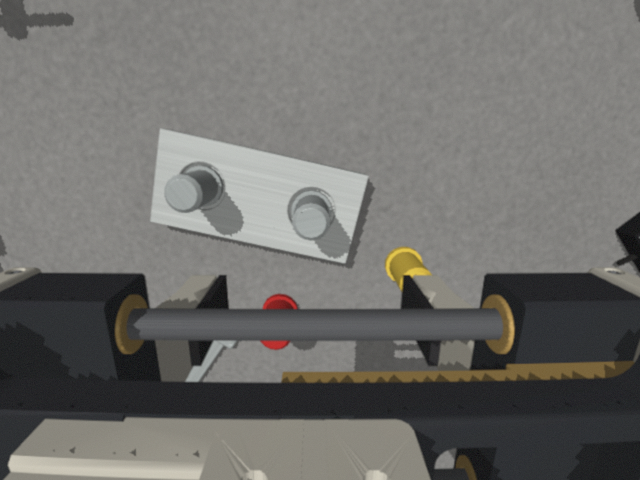

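The wrist view shows the left tappet's top near (313,222), where I predicted (314,224). The right one is near (185,192), predicted (185,197). I'll work out the offset.

```bash
python3 - <<'E'
from h import *
o=get_obs();s=snapshot('wrist')
g=s['color'];print(px2w(s,[(313,222),(185,192)],.078,o))
# bright discs: nest outline centre check (rim z=.022) rack corners
print(px2w(s,[(162,129),(369,178),(349,264),(151,220)],.022,o))
E
```

```text
[[ 0.46994839 -0.1848218   0.078     ]
 [ 0.49054262 -0.30170516  0.078     ]]
[[ 0.4541953  -0.35995226  0.022     ]
 [ 0.41504541 -0.14474136  0.022     ]
 [ 0.51035502 -0.12325084  0.022     ]
 [ 0.5507371  -0.34316287  0.022     ]]
```

The rack corners give a centre of (0.4826,-0.2428) and a yaw of 10.4°. That puts the left nest at (0.472,-0.184) and the right one at (0.493,-0.302), which agrees with the tappets. I'm descending and gripping.

```bash
python3 -m handwheel '[[1,0,-0.03,0.95,0,0,0],[1,0,0,0.95,0,0,0],[1,0,0,0.95,0,0,0],[1,0,0,0.95,0,0,0],[1,0,0,0.95,0,0,0]]'
python3 -m handwheel '[[1,0,0,0.95,0,0,0],[1,0,0,0.95,0,0,0],[1,0,0,0.9,0,0,0],[1,0,0,0,0,0,0],[1,0,0,0,0,0,0]]'
python3 -m handwheel '[[-1,0,0,0,0,0,0],[-1,0,0,0,0,0,0],[-1,0,0,0,0,0,0],[-1,0,0,0,0,0,0],[-1,0,0,0,0,0,0]]'
python3 -m handwheel '[[-1,0,0,0,0,0,0],[-1,0,0,0,0,0,0],[-1,0,0,0,0,0,0],[-1,0,0,0,0,0,0]]'
```

```text
clock: 2.95
tool_pos: [0.4715, -0.1846, 0.2852]
orientation: [-180.0, 0.0, -156.5]
force: [0.3, 0.2, 0.0]
opening: 0.0877
gripper_force: 0.0
clock: 3.58
tool_pos: [0.4721, -0.1843, 0.2166]
orientation: [-180.0, 0.0, -156.4]
force: [0.1, -0.3, 0.3]
opening: 0.0881
gripper_force: 0.0
clock: 4.2
tool_pos: [0.4719, -0.1838, 0.2159]
orientation: [-180.0, 0.0, -156.4]
force: [0.7, 0.2, 0.0]
opening: 0.0429
gripper_force: 0.0
clock: 4.7
tool_pos: [0.472, -0.1839, 0.216]
orientation: [-180.0, 0.0, -156.4]
force: [0.1, -1.2, 0.6]
opening: 0.0359
gripper_force: 30.0
```

```bash
python3 -m handwheel '[[-1,0,0,-0.4,0,0,0],[-1,0,0,-0.4,0,0,0],[-1,0,0,-0.4,0,0,0],[-1,0,0,-0.4,0,0,0],[-1,0,0,-0.4,0,0,0]]'
for i in 1 2 3 4; do python3 -m handwheel '[[-1,0,0,0,0,0,0],[-1,0,0,0,0,0,0]]'; done | grep -E 'tool_pos|force|opening'
```

```text
clock: 5.32
tool_pos: [0.4719, -0.1838, 0.2667]
orientation: [-180.0, 0.0, -156.4]
force: [0.7, -0.1, -2.7]
opening: 0.0359
gripper_force: 30.0
tool_pos: [0.4717, -0.1838, 0.2657]
force: [-0.4, 0.3, -2.4]
opening: 0.036
gripper_force: 30.0
tool_pos: [0.4718, -0.1838, 0.2656]
force: [0.6, -0.3, -2.3]
opening: 0.0359
gripper_force: 30.0
tool_pos: [0.4719, -0.1838, 0.2658]
force: [0.2, -0.4, -2.2]
opening: 0.0357
gripper_force: 30.0
tool_pos: [0.4719, -0.1838, 0.2659]
force: [-0.4, 0.4, -2.2]
opening: 0.0357
gripper_force: 30.0
```

The left one weighs about 2.3 N. I'm setting it back, releasing it and rising.

```bash
python3 -m handwheel '[[-1,0,0,0.4,0,0,0],[-1,0,0,0.4,0,0,0],[-1,0,0,0.4,0,0,0],[-1,0,0,0.4,0,0,0],[-1,0,0,0.3,0,0,0]]'
python3 -m handwheel '[[-1,0,0,0.1,0,0,0],[-1,0,0,0,0,0,0],[-1,0,0,0,0,0,0]]'
python3 -m handwheel '[[1,0,0,0,0,0,0],[1,0,0,0,0,0,0],[1,0,0,0,0,0,0],[1,0,0,0,0,0,0],[1,0,0,0,0,0,0]]'
python3 -m handwheel '[[1,0,0,0,0,0,0],[1,0,0,-0.9,0,0,0],[1,0,0,-0.9,0,0,0],[1,0,0,-0.9,0,0,0],[1,0,0,-0.9,0,0,0]]'
python3 -m handwheel '[[1,0,0,-0.9,0,0,0],[1,0,0,-0.9,0,0,0],[1,0,0,-0.9,0,0,0],[1,0,0,0,0,0,0],[1,0,0,0,0,0,0]]'
python3 - <<'E'
from h import *
go(.493,-.301,.216)
o=get_obs();s=save('wrist','w2')
print(w2px(s,[[.472,-.184,.078],[.493,-.301,.078]],o))
E
```

```text
clock: 6.95
tool_pos: [0.4718, -0.1838, 0.2175]
orientation: [180.0, -0.0, -156.4]
force: [-0.2, 0.7, -2.7]
opening: 0.036
gripper_force: 30.0
clock: 7.32
tool_pos: [0.472, -0.1839, 0.216]
orientation: [-180.0, 0.0, -156.4]
force: [-0.6, 0.2, -2.3]
opening: 0.0356
gripper_force: 30.0
clock: 7.95
tool_pos: [0.4719, -0.1839, 0.2159]
orientation: [-180.0, -0.0, -156.4]
force: [-0.9, 0.0, 0.1]
opening: 0.0803
gripper_force: 0.0
clock: 8.57
tool_pos: [0.4718, -0.1839, 0.3067]
orientation: [180.0, -0.0, -156.4]
force: [0.7, -0.4, 0.1]
opening: 0.0876
gripper_force: 0.0
clock: 9.2
tool_pos: [0.4716, -0.1838, 0.3729]
orientation: [180.0, -0.0, -156.4]
force: [-0.0, 0.5, -0.0]
opening: 0.0872
gripper_force: 0.0
pos [ 0.4716 -0.1838  0.3729] [ 1.7997e+02 -2.0000e-02 -1.5642e+02] F [-0.05  0.5  -0.04] open 0.0872 t 9.2
units [ 1.088 -4.643  6.274]
[[313.23546822 233.15736401]
 [171.2937481  200.59380951]]
```

View pics/w2.png

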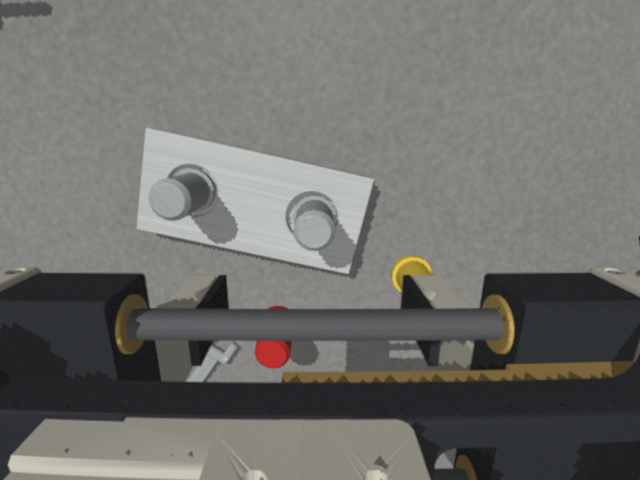

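The left tappet is upright in its nest: its top is near (313,229), with the same 4 px bias as before. The right one is at (171,197), consistent with my estimate of (0.493,-0.301). Going there.

```bash
python3 -m handwheel '[[1,0.22,-0.93,0,0,0,0],[1,0.22,-0.93,0,0,0,0],[1,0.22,-0.93,0,0,0,0],[1,0.22,-0.93,0,0,0,0],[1,0.22,-0.93,0,0,0,0]]'
python3 -m handwheel '[[1,0,0,0,0,0,0],[1,0,0,0.9,0,0,0],[1,0,0,0.9,0,0,0],[1,0,0,0.9,0,0,0],[1,0,0,0.9,0,0,0]]'
python3 -m handwheel '[[1,0,0,0.9,0,0,0],[1,0,0,0.9,0,0,0],[1,0,0,0.87,0,0,0],[1,0,0,0,0,0,0],[1,0,0,0,0,0,0]]'
python3 -m handwheel '[[-1,0,0,0,0,0,0],[-1,0,0,0,0,0,0],[-1,0,0,0,0,0,0],[-1,0,0,0,0,0,0],[-1,0,0,0,0,0,0]]'
python3 -m handwheel '[[-1,0,0,0,0,0,0],[-1,0,0,0,0,0,0],[-1,0,0,0,0,0,0],[-1,0,0,0,0,0,0]]'
```

```text
clock: 9.88
tool_pos: [0.4932, -0.3021, 0.3722]
orientation: [179.9, -0.1, -156.4]
force: [-0.1, 0.4, 0.1]
opening: 0.0878
gripper_force: 0.0
clock: 10.5
tool_pos: [0.4929, -0.3007, 0.2822]
orientation: [180.0, -0.0, -156.4]
force: [0.1, -0.3, -0.6]
opening: 0.0873
gripper_force: 0.0
clock: 11.12
tool_pos: [0.4935, -0.3012, 0.2172]
orientation: [-180.0, 0.0, -156.4]
force: [-0.2, -0.4, 1.0]
opening: 0.0875
gripper_force: 0.0
clock: 11.75
tool_pos: [0.4932, -0.3014, 0.2167]
orientation: [-180.0, 0.0, -156.4]
force: [-0.1, -1.2, -0.5]
opening: 0.0435
gripper_force: 0.9
clock: 12.25
tool_pos: [0.4935, -0.3015, 0.2169]
orientation: [-180.0, 0.0, -156.4]
force: [2.1, -1.7, 0.6]
opening: 0.0359
gripper_force: 30.0
```

```bash
python3 -m handwheel '[[-1,0,0,-0.4,0,0,0],[-1,0,0,-0.4,0,0,0],[-1,0,0,-0.4,0,0,0],[-1,0,0,-0.4,0,0,0],[-1,0,0,-0.4,0,0,0]]'
for i in 1 2 3 4; do python3 -m handwheel '[[-1,0,0,0,0,0,0],[-1,0,0,0,0,0,0]]'; done | grep -E 'tool_pos|force|opening'
```

```text
clock: 12.88
tool_pos: [0.4931, -0.3013, 0.2674]
orientation: [180.0, 0.0, -156.4]
force: [0.0, -0.1, -5.1]
opening: 0.0359
gripper_force: 30.0
tool_pos: [0.493, -0.3013, 0.2665]
force: [-0.2, 0.5, -5.4]
opening: 0.0356
gripper_force: 30.0
tool_pos: [0.4931, -0.3014, 0.2663]
force: [-0.1, -0.7, -5.4]
opening: 0.0355
gripper_force: 30.0
tool_pos: [0.4932, -0.3014, 0.2666]
force: [0.5, -0.4, -5.2]
opening: 0.0363
gripper_force: 30.0
tool_pos: [0.4932, -0.3014, 0.2667]
force: [0.3, -0.1, -4.9]
opening: 0.0359
gripper_force: 30.0
```

The right one weighs about 5.2 N, so it is the heavier. I'm raising it, carrying it to the reader at (0.4995, 0.185) and lowering it.

```bash
python3 -m handwheel '[[-1,0,0,-0.8,0,0,0],[-1,0,0,-0.9,0,0,0],[-1,0,0,-0.9,0,0,0],[-1,0,0,-0.9,0,0,0],[-1,0,0,-0.9,0,0,0]]'
for i in 1 2 3 4; do python3 -m handwheel '[[-1,-0.4,0.886,0,0,0,0],[-1,-0.4,0.886,0,0,0,0],[-1,-0.4,0.886,0,0,0,0],[-1,-0.4,0.886,0,0,0,0],[-1,-0.4,0.886,0,0,0,0]]'; done
python3 -m handwheel '[[-1,0,0,0,0,0,0],[-1,0,0,0,0,0,0]]'
python3 - <<'E'
from h import *
go(.4995,.185,.3225)
save('side','side2')
E
```

```text
clock: 14.5
tool_pos: [0.493, -0.3013, 0.3773]
orientation: [180.0, -0.0, -156.4]
force: [-0.5, 0.5, -5.0]
opening: 0.0359
gripper_force: 30.0
clock: 15.12
tool_pos: [0.4945, -0.1791, 0.3767]
orientation: [180.0, 0.0, -156.4]
force: [0.9, -0.2, -5.7]
opening: 0.0357
gripper_force: 30.0
clock: 15.75
tool_pos: [0.496, -0.0576, 0.3768]
orientation: [180.0, 0.0, -156.4]
force: [0.3, -0.2, -5.8]
opening: 0.0356
gripper_force: 30.0
clock: 16.38
tool_pos: [0.4974, 0.0639, 0.3767]
orientation: [180.0, 0.0, -156.4]
force: [0.5, -0.2, -6.3]
opening: 0.0358
gripper_force: 30.0
clock: 17.0
tool_pos: [0.499, 0.1855, 0.3767]
orientation: [180.0, 0.0, -156.4]
force: [0.4, 0.1, -5.8]
opening: 0.0359
gripper_force: 30.0
clock: 17.25
tool_pos: [0.499, 0.1847, 0.3765]
orientation: [-180.0, -0.0, -156.4]
force: [-0.7, 0.2, -4.7]
opening: 0.0359
gripper_force: 30.0
pos [0.499  0.1847 0.3765] [-1.7999e+02 -4.0000e-02 -1.5638e+02] F [-0.66  0.18 -4.7 ] open 0.0359 t 17.25
units [-0.024  0.003  2.159]
```

View pics/side2.png

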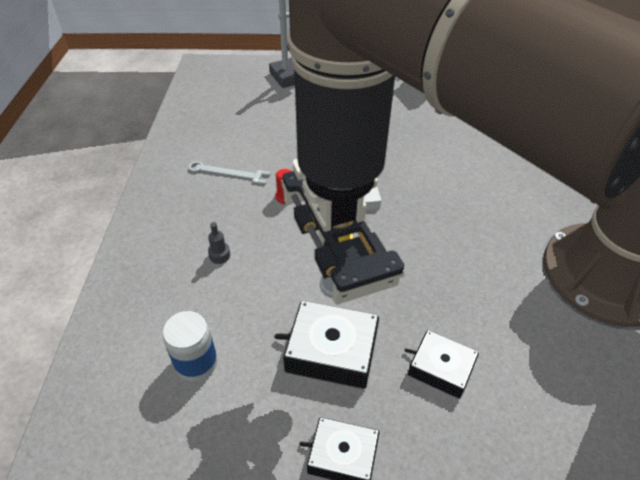

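The side picture shows the tappet in the gripper above the reader, its flange just visible near (330,285), and the bystanders have not moved. I'm lowering it by 54 mm so the foot hangs about 7 cm above the glass.

```bash
python3 -m handwheel '[[-1,0,0,0.5,0,0,0],[-1,0,0,0.5,0,0,0],[-1,0,0,0.5,0,0,0],[-1,0,0,0.4,0,0,0],[-1,0,0,0.25,0,0,0]]'
python3 -m handwheel '[[-1,0,0,0,0,0,0],[-1,0,0,0,0,0,0],[-1,0,0,0,0,0,0],[-1,0,0,0,0,0,0]]'
python3 - <<'E'
from h import *
s=save('scene','scene2')
x,y=.499,.1847
print(w2px(s,[[x,y,.12],[x,y,.05],[.4717,-.1838,.078]]))
E
```

```text
clock: 17.92
tool_pos: [0.4992, 0.1846, 0.322]
orientation: [-180.0, -0.1, -156.4]
force: [-0.4, 0.2, -5.5]
opening: 0.036
gripper_force: 30.0
clock: 18.42
tool_pos: [0.4992, 0.1847, 0.3232]
orientation: [180.0, 0.0, -156.4]
force: [-0.0, 0.8, -5.7]
opening: 0.0358
gripper_force: 30.0
[[400.84393919 169.30198671]
 [397.74188592 200.66797378]
 [198.85718827 234.94891114]]
```

View pics/scene2.png

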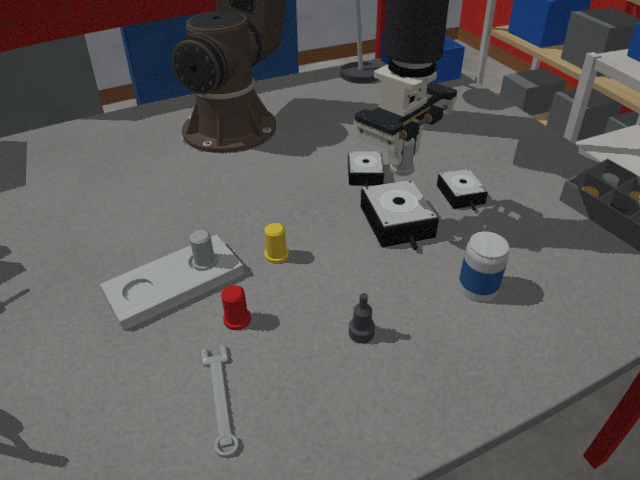

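The scene picture shows the foot at about (402,168), matching the predicted (401,169). It is centred over the window at (399,201), about 7 cm above the glass. The lighter tappet stands in the left nest near (201,250), and nothing else has moved.

```bash
python3 -c "
from plant import *
print(close_job())"
```

```text
the job is handed in; nothing more can be done
None
```

The job is handed in: the right-nest tappet was the heavier (about 5.2 N against 2.3 N) and is held upright about 7 cm above the reader window, with the lighter one standing in the left nest; no verdict was returned.

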